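# Turn the sharpening-stone trays round in the counter display

## Robot

A 7-joint arm with a two-finger parallel gripper is mounted at the origin on the work surface. World frame = base frame: x ahead of the robot, y to its left, z up, the work surface at z = 0. Lengths are in m, angles in rad, forces in N, time in s.
With the tool pointing down it reaches from about 0.425 to 0.925 m from the base axis. Payload 6.8 kg.
Tool frame: the origin (TCP) lies at the very end of the fingers, on their centre line; the grasp point (between the pads) lies 19 mm behind it; z points along the fingers, y is the line along which they close (so a half turn about z gives the same grasp; the last joint's range is limited). The gripper opens to 85 mm and grips with 20 to 120 N. Pads are 22 mm wide; open, the fingers measure 114 mm over their backs; the gripper's body (76 mm by 85 mm) begins 54 mm behind the grasp point. The pads swing forward as they close: fully open they stand 13 mm farther back than shut.
Start: joints at [1.014, 0.477, 0.022, 1.555, -0.011, 1.109, -0.083], TCP at [0.293, -0.608, 0.231] pointing down, gripper open.
Joint ranges: [-2.96, 2.96], [-0.34, 2.1], [-1.41, 1.46], [0.24, 2.44], [-1.37, 4.51], [0.17, 1.92], [-2.96, 2.96]. Speed limits (rad/s): [2.39, 2.39, 3.14, 3.14, 3.14, 3.14, 3.14].

## Interface

Orientations are given as a unit quaternion [w, x, y, z].
In Python, from workcell import r gives the robot as it stands.
- The arm moves only by the tool servo_tool, never from a script. Its argument "deltas" is a list of rows, each a list of 6 numbers: the shift along the world's x, y, z in mm, then the turn, a rotation vector about the world's x, y, z in degrees. In form: [[tx, ty, tz, rx, ry, rz], ...]. A call has exactly 10 rows; each row is the pose to reach, as a shift and turn from the pose commanded when the call began; what a row does not reach only later rows make up. A row lasts 1/8 s, in which the tool goes at most 62.5 mm and 10.7 degrees, less where a joint would pass 70% of its speed; a pose out of reach is approached as far as the arm can. A call with a gripper value outside its range is refused whole. "claw" is the gripper command: -1 is fully open, 1 is shut, values between are in proportion, set as the call begins (left out, the last holds). The fingers move at their own pace and stop on an object; the grip force is fixed at half the most. Time passes only in rows, so rows that repeat a pose let the fingers close, or fill a call up. It gives the time, the measured TCP pose, the force, the opening and the grip force at its end, in the units of the state.
- r.observe(): the state, without advancing time (a new reading comes with each control period).
- r.grab_frame(name): name is "scene" or "top" or "wrist"; returns a dict with "color" (400x640x3 uint8, red, green, blue), "range_z" (400x640 float32, m along the optical axis (not along the pixel's ray), 0 where there is no reading), "camera_matrix" (3x3 intrinsics, pixels), "xyz" and "orientation" of the camera in the world; the wrist camera has in their place "tool_from_camera" (4x4, takes a point from camera to tool coordinates, whose origin is the TCP and whose axes are the flange's). Camera axes: x right, y down, z forward; pixel columns grow to the right and rows downward; lengths in m; the calibration is good to about 2 mm. A picture is of the moment at which its call begins: read the wrist's pose just before it.
- r.hand_in(): hands the job in; it is judged then, once.
The state is a dict: "time_s": time; "q": joint angles; "dq": joint speeds; "tau": joint torques, N m; "ee_pos": TCP position; "tcp_rot": TCP orientation; "wrist_force": force on the tool from outside, world axes, zero at the start; "torque": the same for the moment, N m; "finger_gap": opening from 0.0 (shut) to 1.0 (fully open); "finger_force": force on a finger pad.
Only numpy, scipy, OpenCV 4.12 (cv2) and the standard library are available. Lean on these libraries where they do the work, as an engineer would, in place of code of your own. Each camera call takes 0.05 s, during which the arm holds its last target. There are 200 camera calls.

## Task

The sharpening-stone trays in the counter display have been put in back to front. Press the seesaw catch over to release them, slide each tray out of its sleeve, turn it end for end and slide it back fully home with its pull knob facing out, and slide the loose tray from the counter into an empty sleeve the same way round. When all are home and right way up, press the catch back over so that it locks them in, and leave the rest of the counter as it is.

Things in the scene. Friction and masses are not known exactly. Their poses are not given: they have to be found in the camera images.
- display: counter display, fixed: a pale wooden plinth 117 x 330 mm, 32 high, with four card sleeves side by side. Origin on the counter at mid-width; +x points into the sleeves (away from the robot, within 0.2 rad), +y left, z up. In this frame, mm: the plinth's top (the sleeves' floor, z = 32) runs from x = 3 to 120; a tray fully home has its outer end at x = 0, its middle at x = 50, and stands 36 out of its sleeve
- catch (a joint): seesaw catch, rad: -0.3 locked (start), +0.3 released. Its axle lies along the display's y at x = -46, z = 26 mm, with a black paddle 100 x 46 mm on its right end (y = -245), 36 mm above it. It is top-heavy: about 2 N on the raised half carries it past the centre (0); it then snaps over to its stop and stays. Far half down releases, near half down locks
- gate (a point): middle of the edge of the catch's gate blade, 42 mm long from the axle towards the trays, as wide as the display. Locked, its edge stands 8 mm above the plinth's top, 6 mm in front of the trays, and bars them; released, it lies below the plinth's top. A tray that stands out over 4 mm too far keeps it from rising
- pad_near (a point): middle of the top of the paddle's near half, 34 mm from the axle on the robot's side; moves up and down about 20 mm with the catch
- pad_far (a point): middle of the top of the paddle's far half, 34 mm from the axle on the far side; moves up and down about 20 mm with the catch
- sleeve0 (a point): the rightmost sleeve: a card tunnel 45 mm wide and 37 high inside, walls 4 thick, roof's top at z = 73; the point is where a fully home tray's centre lies (display y = -132). The mouth is 14 mm nearer the robot; two stops halt a tray's corners 50 mm farther in and leave 21 between them for a knob. The other three are alike, at y = -44, 44 and 132 mm. Axes as the display's
- trayA_mid (a point): centre of tray A: a card tray with a grey sharpening stone fixed in it, 100 mm long, 40 wide, 34 high, about 0.18 kg, in a sleeve of the display at the start, back to front (knob inside), if present. The point lies half-way along, across and up (17 mm over its underside). +x points along it to the end that has the pull knob, +z up. All trays are alike
- trayA_knob (a point): tip of the pull knob of tray A: a wooden peg 11 mm thick that stands 16 mm out of the middle of one end, 19 mm over the tray's underside (66 mm from the tray's centre). The other end is plain
- trayB_mid (a point): centre of tray B: a card tray with a grey sharpening stone fixed in it, 100 mm long, 40 wide, 34 high, about 0.18 kg, in a sleeve of the display at the start, back to front (knob inside), if present. The point lies half-way along, across and up (17 mm over its underside). +x points along it to the end that has the pull knob, +z up. All trays are alike
- trayB_knob (a point): tip of the pull knob of tray B: a wooden peg 11 mm thick that stands 16 mm out of the middle of one end, 19 mm over the tray's underside (66 mm from the tray's centre). The other end is plain
- trayC_mid (a point): centre of tray C: a card tray with a grey sharpening stone fixed in it, 100 mm long, 40 wide, 34 high, about 0.18 kg, lying loose on the counter to the left of the display at the start. The point lies half-way along, across and up (17 mm over its underside). +x points along it to the end that has the pull knob, +z up. All trays are alike
- trayC_knob (a point): tip of the pull knob of tray C: a wooden peg 11 mm thick that stands 16 mm out of the middle of one end, 19 mm over the tray's underside (66 mm from the tray's centre). The other end is plain
- trayD_mid (a point): centre of tray D: a card tray with a grey sharpening stone fixed in it, 100 mm long, 40 wide, 34 high, about 0.18 kg, in a sleeve of the display at the start, back to front (knob inside), if present. The point lies half-way along, across and up (17 mm over its underside). +x points along it to the end that has the pull knob, +z up. All trays are alike
- trayD_knob (a point): tip of the pull knob of tray D: a wooden peg 11 mm thick that stands 16 mm out of the middle of one end, 19 mm over the tray's underside (66 mm from the tray's centre). The other end is plain
- trayE_mid (a point): centre of tray E: a card tray with a grey sharpening stone fixed in it, 100 mm long, 40 wide, 34 high, about 0.18 kg, in a sleeve of the display at the start, back to front (knob inside), if present. The point lies half-way along, across and up (17 mm over its underside). +x points along it to the end that has the pull knob, +z up. All trays are alike
- trayE_knob (a point): tip of the pull knob of tray E: a wooden peg 11 mm thick that stands 16 mm out of the middle of one end, 19 mm over the tray's underside (66 mm from the tray's centre). The other end is plain
- oil: amber oil bottle, 52 mm wide, 150 tall, left; not part of the job. Origin under its middle
- cup: white cup, 72 mm wide, 85 tall, right; not part of the job. Origin under its middle
- terminal: card terminal, 170 x 80 x 24 mm, right; not part of the job. Origin under its middle
- spice: spice jar, 48 mm wide, 90 tall, left of the display; not part of the job. Origin under its middle
Things that resemble listed ones, but are neither listed nor needed, are in the scene too. What is shaped like the part that bears trayA_mid but blue or pink is not meant.

How it is judged:
On the way, in this order (a step that is already met when the one before it is completed fails the run):
1. the catch has been pressed over to released (value of joint catch above 0.2 rad), for 0.2 s.
2. with the catch released, every tray is fully home in a sleeve, knob out (value of joint catch above 0.2 rad and x of each of trayA_mid, trayB_mid, trayC_mid, trayD_mid, trayE_mid in the frame of display above 0.043 m and x of each of trayA_knob, trayB_knob, trayC_knob, trayD_knob, trayE_knob in the frame of display below 0 m and z of trayA_mid in the frame of display between 0.043 and 0.056 m and y of trayA_mid in the frame of display between -0.142 and 0.142 m and angle between the x axis of each of trayA_mid, trayB_mid, trayC_mid, trayD_mid, trayE_mid and the x axis of display, either way round below 0.12 rad and angle between each of trayA_mid, trayB_mid, trayC_mid, trayD_mid, trayE_mid's own z axis and vertical below 0.15 rad and z of trayB_mid in the frame of display between 0.043 and 0.056 m and y of trayB_mid in the frame of display between -0.142 and 0.142 m and z of trayC_mid in the frame of display between 0.043 and 0.056 m and y of trayC_mid in the frame of display between -0.142 and 0.142 m and z of trayD_mid in the frame of display between 0.043 and 0.056 m and y of trayD_mid in the frame of display between -0.142 and 0.142 m and z of trayE_mid in the frame of display between 0.043 and 0.056 m and y of trayE_mid in the frame of display between -0.142 and 0.142 m), for 0.2 s.
3. the catch has been pressed back over to locked (value of joint catch below -0.2 rad), for 0.2 s.
At the end, for the whole second after the job is handed in: The catch is locked (below -0.2 rad) and every tray present is in a sleeve, right way up, knob outwards, within 7 mm of fully home (behind the gate) (value of joint catch below -0.2 rad and x of each of trayA_mid, trayB_mid, trayC_mid, trayD_mid, trayE_mid in the frame of display above 0.043 m and x of each of trayA_knob, trayB_knob, trayC_knob, trayD_knob, trayE_knob in the frame of display below 0 m and z of trayA_mid in the frame of display between 0.043 and 0.056 m and y of trayA_mid in the frame of display between -0.142 and 0.142 m and angle between the x axis of each of trayA_mid, trayB_mid, trayC_mid, trayD_mid, trayE_mid and the x axis of display, either way round below 0.12 rad and angle between each of trayA_mid, trayB_mid, trayC_mid, trayD_mid, trayE_mid's own z axis and vertical below 0.15 rad and z of trayB_mid in the frame of display between 0.043 and 0.056 m and y of trayB_mid in the frame of display between -0.142 and 0.142 m and z of trayC_mid in the frame of display between 0.043 and 0.056 m and y of trayC_mid in the frame of display between -0.142 and 0.142 m and z of trayD_mid in the frame of display between 0.043 and 0.056 m and y of trayD_mid in the frame of display between -0.142 and 0.142 m and z of trayE_mid in the frame of display between 0.043 and 0.056 m and y of trayE_mid in the frame of display between -0.142 and 0.142 m); the robot touches nothing.
It fails at once if a bystander on the counter is moved by more than 4 cm (distance of any of oil, cup, terminal, spice from where it was at the start of the episode above 0.04 m).
Of trayA, trayB, trayD, trayE only 2 to 3 are there at a start; the rules pass over those that are not, and their reading is None.
At some moment in a run one of trayC may be knocked a few centimetres aside while the robot is not near it.
Once in a run the grip may slacken for a moment while it holds something.
It also fails if it takes over 210 s, if anything falls off the work surface, if the arm or the gripper's body presses on something with over 40 N, if the wrist force passes 120 N, or if a joint passes its speed limit or range.

## Working session

There is one attempt and no reset: what is moved stays moved. The work goes in short steps, Python scripts to look and compute and a tool call to move; the robot and the scene stay as the last step left them, time stands still between calls to the robot, and variables do not carry over. Pictures are saved under pics/ and viewed, at most 14 in all, crops included, and the job is handed in when it is done.

Besides the shell and the picture viewer there is one more tool, called after "Emit:" by a JSON object that holds its "name" and its "arguments", one argument or row to a line. servo_tool: Moves the arm, as the interface text tells. Its arguments: {"type":"object","properties":{"deltas":{"type":"array"},"claw":{"type":"number"}},"required":["deltas"]}

```bash
mkdir -p pics; ls; python3 - <<'E'
from workcell import r
import numpy as np,cv2
s=r.observe(); print(s['time_s'],s['ee_pos'],s['tcp_rot'],s['finger_gap'])
for n in ['scene','top']:
    f=r.grab_frame(n); print(n,f['camera_matrix'].tolist(),f['xyz'],f['orientation'])
    np.savez(f'{n}0.npz',**f)
    cv2.imwrite(f'pics/{n}0.png',f['color'][:,:,::-1])
E
```

```text
pics
0.0 [ 0.29262587 -0.60759984  0.23029904] [-8.97677033e-04  9.74921171e-01  2.22548496e-01 -2.65559286e-04] 0.9972731080077493
scene [[385.7793195045363, 0.0, 322.42978253365715], [0.0, 385.7793195045363, 201.2972528386253], [0.0, 0.0, 1.0]] [ 1.20147797 -0.43599985  0.88616823] [-0.33622342  0.82328585  0.42204474 -0.17616032]
top [[441.02510892728924, 0.0, 321.26001364865397], [0.0, 441.02510892728924, 192.68058126541882], [0.0, 0.0, 1.0]] [0.483585   0.01249552 1.33775361] [-0.01482267  0.71436404 -0.69898636  0.02970496]
```

View pics/top0.png

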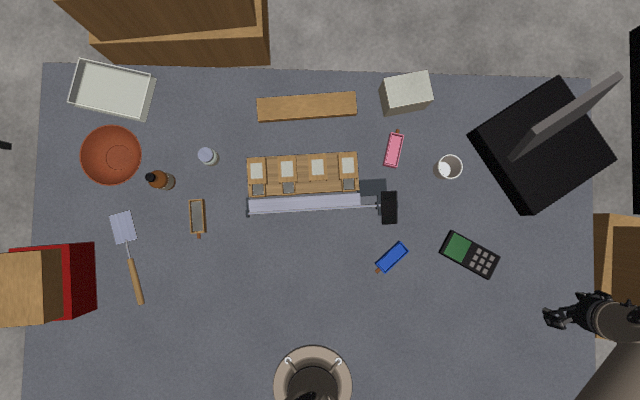

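View pics/scene0.png

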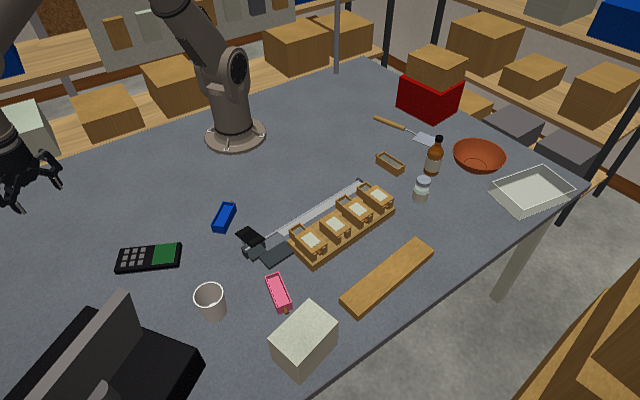

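The top view shows the display at about (303,175) and the paddle at (389,207). The loose tray at (197,215) is brown card with its knob towards the robot, so I take it as tray C. The look-alikes are the pink one at (394,150) and the blue one at (391,257). Next I fit the display frame and enlarge a crop.

```bash
cat > h.py <<'E'
import numpy as np,cv2
from scipy.spatial.transform import Rotation as R
from workcell import r
def q2R(q): return R.from_quat([q[1],q[2],q[3],q[0]]).as_matrix()
def cloud(f,s=None):
    K=np.array(f['camera_matrix']);z=np.array(f['range_z'])
    v,u=np.mgrid[:400,:640]
    P=np.stack([(u-K[0,2])/K[0,0]*z,(v-K[1,2])/K[1,1]*z,z],-1)
    if 'tool_from_camera' in f:
        T=np.array(f['tool_from_camera']);P=P@T[:3,:3].T+T[:3,3]
        P=P@q2R(s['tcp_rot']).T+s['ee_pos']
    else: P=P@q2R(f['orientation']).T+f['xyz']
    P[z<=0]=np.nan
    return P
def wrist():
    s=r.observe();f=r.grab_frame('wrist');return f,cloud(f,s),s
def save(n,img,crop=None,k=1):
    if crop: img=img[crop[1]:crop[3],crop[0]:crop[2]]
    img=cv2.resize(img,None,fx=k,fy=k,interpolation=cv2.INTER_CUBIC)
    cv2.imwrite(f'pics/{n}.png',img[:,:,::-1])
E
python3 - <<'E'
from h import *
f=dict(np.load('top0.npz'));P=cloud(f)
save('crop1',f['color'],(180,140,410,250),3.4)
def rect(m):
    p=P[m][:,:2].astype(np.float32);return cv2.minAreaRect(p*1000),len(p)
V,U=np.mgrid[:400,:640]
reg=(U>235)&(U<365)&(V>145)&(V<200)
m=reg&(P[...,2]>.064)&(P[...,2]<.085); print('roofs',rect(m),np.median(P[m][:,2]))
n,l,st,c=cv2.connectedComponentsWithStats(m.astype(np.uint8))
for i in range(1,n):
    if st[i,4]>80: print(st[i],np.median(P[l==i],0),rect(l==i))
m=reg&(P[...,2]>.026)&(P[...,2]<.04); print('plinth',rect(m))
m=(U>184)&(U<210)&(V>192)&(V<242)&(P[...,2]>.012);print('C',rect(m),np.nanmax(P[m][:,2]))
kn=m&(P[...,2]<.027);print(np.median(P[200:235,190:204].reshape(-1,3),0), P[236,198])
m=(U>378)&(U<402)&(V>185)&(V<228)&(P[...,2]>.03);print('pad',rect(m))
for v in range(188,228,4): print(v,P[v,390])
E
```

```text
roofs (((617.1083984375, 41.80652618408203), (113.0670166015625, 317.2413330078125), 4.751163482666016), 2066) 0.07336086721964896
[308 153  20  28 485] [6.37807352e-01 2.36052492e-04 7.35068051e-02] (((638.8045043945312, -0.3928680419921875), (76.13785552978516, 52.947021484375), 4.976083755493164), 485)
[338 152  20  40 508] [ 0.64495531 -0.086175    0.07359054] (((627.9605712890625, -89.60208129882812), (112.88836669921875, 53.55706787109375), 4.8255696296691895), 508)
[277 155  20  40 502] [0.62969068 0.087326   0.07323947] (((614.5200805664062, 85.74302673339844), (110.70917510986328, 52.90166473388672), 5.153025150299072), 502)
[247 157  20  28 500] [0.62427691 0.17421363 0.07345414] (((624.242919921875, 174.81324768066406), (76.6905746459961, 53.3272590637207), 4.880012512207031), 500)
plinth (((608.8353881835938, 41.29838562011719), (145.4554443359375, 330.2254638671875), 4.684953212738037), 2120)
C (((482.605712890625, 350.4327392578125), (115.99906921386719, 41.351802825927734), 6.10230827331543), 536) 0.03945980353116041
[nan nan nan] [0.43073091 0.34571886 0.02718845]
pad (((527.2576904296875, -215.26168823242188), (95.78715515136719, 55.815467834472656), 6.498233318328857), 530)
188 [ 0.58747018 -0.22471711 -0.00234471]
192 [ 0.5698612  -0.21098966  0.07594113]
196 [ 0.55839725 -0.21130818  0.07487667]
200 [ 0.54720214 -0.21260019  0.06832263]
204 [ 0.53570142 -0.21303094  0.06662958]
208 [ 0.5242798  -0.21400023  0.06190406]
212 [ 0.51281118 -0.21517086  0.05604969]
216 [ 0.50124129 -0.21623703  0.05078893]
220 [ 0.48957789 -0.21687134  0.04796191]
224 [ 0.47768526 -0.22521328  0.00182   ]
```

View pics/crop1.png

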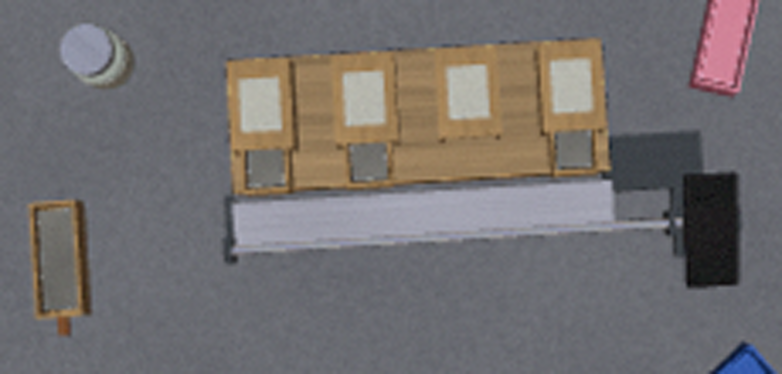

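Yaw is about 4.8° with the display origin at about (0.561, 0.037). Sleeves 0, 2 and 3 hold trays with no knob showing, and sleeve 1 is empty. The brown-card tray at (197,215) is C; the blue and pink ones are decoys, and this enlarged crop confirms it. First I move to the paddle.

Emit:
{"name": "servo_tool", "arguments": {
  "deltas": [
    [25,40,-5,0,0,-2],
    [55,80,-10,0,0,-4],
    [80,120,-20,0,0,-7],
    [110,160,-30,0,0,-9],
    [140,200,-40,0,0,-11],
    [170,245,-50,0,0,-13],
    [200,290,-60,0,0,-15],
    [230,340,-70,0,0,-18],
    [270,399,-80,0,0,-21],
    [270,399,-100,0,0,-21]
  ],
  "claw": 1
}}

```text
time_s: 1.35
ee_pos: [0.5665, -0.203, 0.1315]
tcp_rot: [-0.001, 0.999, 0.045, 0.002]
wrist_force: [0.1, -1.3, -0.9]
finger_gap: 0.005
finger_force: 0.0
```

Emit:
{"name": "servo_tool", "arguments": {
  "deltas": [
    [0,0,-20,0,0,0],
    [0,0,-35,0,0,0],
    [0,0,-45,0,0,0],
    [0,0,-50,0,0,0],
    [0,0,-55,0,0,0],
    [0,0,-60,0,0,0],
    [1,0,-65,0,0,0],
    [2,0,-70,0,0,0],
    [3,0,-74,0,0,0],
    [3,0,-76,0,0,0]
  ]
}}

```text
time_s: 2.6
ee_pos: [0.5711, -0.2087, 0.0574]
tcp_rot: [0.001, 0.999, 0.042, 0.005]
wrist_force: [8.4, 1.8, 9.3]
finger_gap: -0.0
finger_force: 5.2
```

```bash
python3 - <<'E'
from h import *
s=r.observe();print(s['q'],q2R(s['tcp_rot']).round(3).tolist())
f=r.grab_frame('top');P=cloud(f)
for v in range(192,224,4): print(v,P[v,382],P[v,395])
print(P[192:210:4,300])
E
```

```text
[ 0.28351205  0.57286277 -0.04620328  1.8558436   0.03620244  0.70392328
 -1.27001604] [[0.996, 0.083, 0.01], [0.083, -0.997, -0.001], [0.01, 0.002, -1.0]]
192 [ 0.56324409 -0.17365125  0.1656669 ] [ 0.54615357 -0.15940372  0.42610155]
196 [ 0.55581595 -0.18263041  0.1100052 ] [ 0.53709579 -0.15718509  0.43832773]
200 [ 0.54711724 -0.19076647  0.05972287] [ 0.52827975 -0.1549979   0.45037434]
204 [ 0.53545622 -0.19084279  0.06015148] [ 0.52001061 -0.15426351  0.45471518]
208 [ 0.52347348 -0.18918556  0.07146281] [ 0.51160006 -0.15217801  0.46620196]
212 [ 0.51217511 -0.19083608  0.06200349] [ 0.50340533 -0.15007114  0.4777896 ]
216 [ 0.50139322 -0.20056612  0.00189959] [ 0.49548243 -0.14866944  0.48563661]
220 [ 0.48927005 -0.20041147  0.0038107 ] [ 0.48769154 -0.14651749  0.49743993]
[[0.56690375 0.04895612 0.0311199 ]
 [0.55558874 0.04895591 0.02078431]
 [0.54347856 0.04857743 0.02406815]
 [0.53156974 0.04829634 0.02384225]
 [0.51954604 0.0478931  0.02814424]]
```

Emit:
{"name": "servo_tool", "arguments": {
  "deltas": [
    [-2,0,30,0,0,0],
    [-5,20,80,0,0,0],
    [-15,60,130,0,0,0],
    [-30,110,140,0,0,0],
    [-40,165,145,0,0,0],
    [-50,220,145,0,0,0],
    [-60,275,145,0,0,0],
    [-70,330,145,0,0,0],
    [-80,385,145,0,0,0],
    [-90,440,145,0,0,0]
  ],
  "claw": -1
}}

```text
time_s: 3.9
ee_pos: [0.4751, 0.2321, 0.2]
tcp_rot: [0.0, 0.999, 0.041, -0.0]
wrist_force: [0.5, 0.4, -0.2]
finger_gap: 0.997
finger_force: 0.0
```

Emit:
{"name": "servo_tool", "arguments": {
  "deltas": [
    [0,40,0,0,0,0],
    [0,80,0,0,0,0],
    [0,110,0,0,0,0],
    [0,120,0,0,0,0],
    [0,120,0,0,0,0],
    [0,120,0,0,0,0],
    [0,120,0,0,0,0],
    [0,120,0,0,0,0],
    [0,120,0,0,0,0],
    [0,120,0,0,0,0]
  ]
}}

```text
time_s: 5.15
ee_pos: [0.4759, 0.3508, 0.2004]
tcp_rot: [-0.0, 0.999, 0.041, 0.0]
wrist_force: [0.3, -0.2, -0.4]
finger_gap: 1.001
finger_force: 0.0
```

```bash
python3 - <<'E'
from h import *
f,P,s=wrist();print(s['ee_pos'],s['q'][6])
np.savez('w1.npz',P=P,c=f['color'])
g=r.grab_frame('top');Q=cloud(g)
for v in range(192,224,4): print(v,Q[v,390])
a=f['color'];b=g['color'][140:250,170:410]
save('w1',np.vstack([a,cv2.resize(b,(640,293))]),None,.85)
E
```

```text
[0.47592202 0.35079111 0.20037426] -2.340903591353371
192 [ 0.57147514 -0.21517031  0.0523369 ]
196 [ 0.55956581 -0.21480399  0.05515053]
200 [ 0.54758737 -0.21396323  0.06063573]
204 [ 0.53575667 -0.21327004  0.06528194]
208 [ 0.52391397 -0.21196411  0.0733735 ]
212 [ 0.51237747 -0.21179232  0.07507003]
216 [ 0.50097223 -0.21275148  0.07040041]
220 [ 0.4897982  -0.22530328  0.00054682]
```

View pics/w1.png

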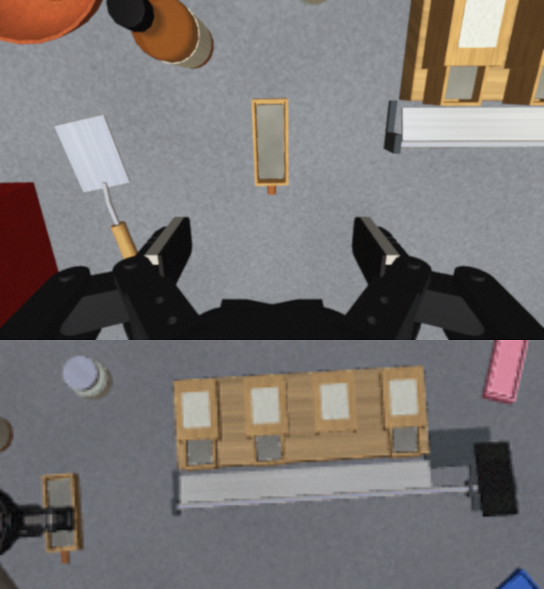

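The catch is released (paddle's near half raised). Tray C is centred in the wrist view at about (270,143), with its knob towards the robot. I'll measure it and sleeve 3.

```bash
python3 - <<'E'
from h import *
d=np.load('w1.npz');P=d['P']
def rect(m):
    p=P[m][:,:2].astype(np.float32)*1000;return cv2.minAreaRect(p),len(p),p.min(0),p.max(0)
V,U=np.mgrid[:400,:640]
m=(U>285)&(U<350)&(V>105)&(V<232)&(P[...,2]>.022)&(P[...,2]<.05)
print('C',rect(m),np.nanmedian(P[m][:,2]))
m2=m&(V<212);print(rect(m2))
m=(U>470)&(V<130)&(P[...,2]>.068)&(P[...,2]<.085);n,l,st,c=cv2.connectedComponentsWithStats(m.astype(np.uint8))
for i in range(1,n):
    if st[i,4]>300: print(st[i],rect(l==i),np.median(P[l==i][:,2]))
m=(U>515)&(U<580)&(V>75)&(V<130)&(P[...,2]>.052)&(P[...,2]<.068);print('tr3',rect(m))
m=(U>455)&(V>110)&(V<185)&(P[...,2]>.01)&(P[...,2]<.045);print('gate',rect(m))
E
```

```text
C (((481.4938659667969, 353.13543701171875), (115.15938568115234, 39.8197021484375), 5.852948188781738), 3851, array([423.89493, 329.31796], dtype=float32), array([540.6837 , 378.06763], dtype=float32)) 0.025826325734771893
(((490.7391052246094, 354.16436767578125), (96.6279525756836, 39.81264877319336), 5.716151237487793), 3526, array([444.2804 , 329.91656], dtype=float32), array([540.6837 , 378.06763], dtype=float32))
[ 519    0   88   78 5661] (((612.3330078125, 176.18959045410156), (54.375186920166016, 55.37860870361328), 4.925525188446045), 5661, array([583.0098 , 146.66113], dtype=float32), array([640.9228 , 205.96033], dtype=float32)) 0.07272341672976651
tr3 (((567.63134765625, 172.8403778076172), (37.257049560546875, 53.51091766357422), 3.8802123069763184), 2436, array([548.11334, 147.3878 ], dtype=float32), array([587.74664, 200.7939 ], dtype=float32))
gate (((530.5573120117188, 124.61559295654297), (66.43202209472656, 178.47543334960938), 5.386186599731445), 8769, array([489.22662 ,  35.498234], dtype=float32), array([564.98376, 211.76793], dtype=float32))
```

Emit:
{"name": "servo_tool", "arguments": {
  "deltas": [
    [-5,0,-40,0,0,1],
    [-10,0,-80,0,0,1],
    [-16,0,-120,0,0,1],
    [-16,0,-150,0,0,1],
    [-16,0,-170,0,0,1],
    [-16,0,-182,0,0,1],
    [-16,0,-190,0,0,1],
    [-16,0,-192,0,0,1],
    [-16,0,-192,0,0,1],
    [-16,0,-192,0,0,1]
  ]
}}

```text
time_s: 6.5
ee_pos: [0.4603, 0.3511, 0.009]
tcp_rot: [-0.0, 0.999, 0.05, 0.0]
wrist_force: [-0.4, -0.4, 0.7]
finger_gap: 1.004
finger_force: 0.0
```

Emit:
{"name": "servo_tool", "arguments": {
  "deltas": [
    [0,0,0,0,0,0],
    [0,0,0,0,0,0],
    [0,0,0,0,0,0],
    [0,0,0,0,0,0],
    [0,0,0,0,0,0],
    [0,0,0,0,0,0],
    [0,0,0,0,0,0],
    [0,0,2,0,0,0],
    [0,0,20,0,0,0],
    [0,0,50,0,0,0]
  ],
  "claw": 1
}}

```text
time_s: 7.75
ee_pos: [0.4591, 0.3502, 0.0586]
tcp_rot: [0.001, 0.999, 0.05, -0.001]
wrist_force: [0.2, -0.1, -1.9]
finger_gap: 0.454
finger_force: 60.9
```

Emit:
{"name": "servo_tool", "arguments": {
  "deltas": [
    [-6,-30,0,0,0,0],
    [-10,-70,0,0,0,0],
    [-12,-115,0,0,0,0],
    [-12,-160,0,0,0,0],
    [-12,-205,0,0,0,0],
    [-8,-250,0,0,0,-1],
    [-4,-295,0,0,0,-1],
    [0,-335,0,0,0,-1],
    [6,-360,0,0,0,-1],
    [6,-365,0,0,0,-1]
  ]
}}

```text
time_s: 9.0
ee_pos: [0.4663, -0.0161, 0.0591]
tcp_rot: [0.0, 0.999, 0.039, 0.0]
wrist_force: [-0.4, 0.4, -2.2]
finger_gap: 0.457
finger_force: 60.9
```

```bash
python3 - <<'E'
from h import *
f,P,s=wrist();print(s['ee_pos'],R.from_matrix(q2R(s['tcp_rot'])).as_euler('zyx',degrees=True))
np.savez('w2.npz',P=P,c=f['color']);save('w2',f['color'])
E
```

```text
[ 0.46633357 -0.01607052  0.05906275] [-4.51080175e+00  5.76522431e-02  1.79965264e+02]
```

View pics/w2.png

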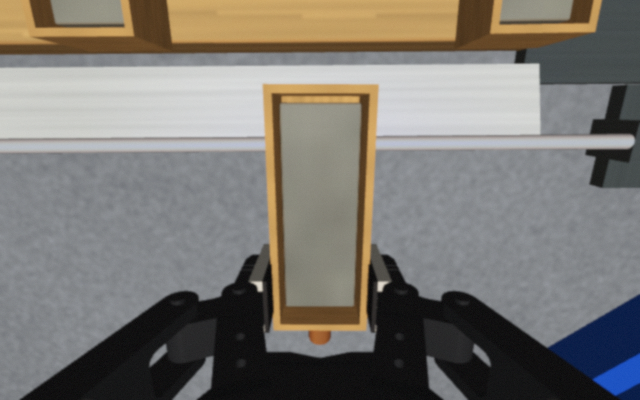

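The held tray C is centred at about (320,205). Tray 2's end is at (80,15), tray 0's end at (545,12) and the plinth edge at row 48. I'll measure lateral alignment from the tray edges.

```bash
cat >> h.py <<'E'
O=np.array([.5609,.0372]);YAW=np.radians(4.8)
def disp(p):
    p=np.asarray(p)[...,:2]-O;c,s=np.cos(YAW),np.sin(YAW)
    return np.stack([c*p[...,0]+s*p[...,1],-s*p[...,0]+c*p[...,1]],-1)*1000
def ext(P,u0,u1,v0,v1,z0,z1):
    q=P[v0:v1,u0:u1];q=q[(q[...,2]>z0)&(q[...,2]<z1)];d=disp(q)
    return np.percentile(d,[2,98],axis=0).round(1).tolist(),len(q),np.median(q[:,2]).round(4)
E
python3 - <<'E'
from h import *
P=np.load('w2.npz')['P']
for a in [(20,140,0,45,.058,.075),(480,610,0,40,.058,.075),(255,390,80,150,.075,.1),(255,390,150,240,.075,.1)]: print(ext(P,*a))
s=r.observe();print('tcp',disp(s['ee_pos']))
for v in (100,140,180): 
  row=P[v,:,:];k=np.where((row[:,2]>.075)&(np.abs(np.arange(640)-320)<70))[0];print(v,disp(row[[k[0],k[-1]]]).round(1).tolist())
E
```

```text
([[-0.9, 25.5], [12.7, 65.4]], 2850, np.float64(0.0645))
([[-0.4, -149.6], [12.0, -109.8]], 2694, np.float64(0.0646))
([[-42.4, -64.7], [-19.8, -26.0]], 5966, np.float64(0.0766))
([[-79.6, -64.4], [-43.5, -25.8]], 8357, np.float64(0.0762))
tcp [-98.92852411 -44.49989428]
100 [[-24.8, -25.7], [-24.9, -65.4]]
140 [[-38.6, -25.4], [-38.7, -65.1]]
180 [[-53.3, -25.4], [-53.5, -65.1]]
```

Emit:
{"name": "servo_tool", "arguments": {
  "deltas": [
    [0,2,-4,0,0,0],
    [0,2,-10,0,0,0],
    [0,2,-15,0,0,0],
    [2,2,-16,0,0,0],
    [10,3,-16,0,0,0],
    [20,4,-16,0,0,0],
    [30,5,-16,0,0,0],
    [38,5.5,-16,0,0,0],
    [40,5.5,-16,0,0,0],
    [40,5.5,-16,0,0,0]
  ]
}}

```text
time_s: 10.3
ee_pos: [0.5057, -0.0087, 0.0422]
tcp_rot: [0.0, 0.999, 0.041, -0.0]
wrist_force: [0.1, -0.3, -1.0]
finger_gap: 0.455
finger_force: 60.9
```

```bash
python3 - <<'E'
from h import *
f,P,s=wrist();print(s['ee_pos'],disp(s['ee_pos']));np.savez('w3.npz',P=P,c=f['color'])
V,U=np.mgrid[:400,:640]
D=disp(P)
for v in (4,10,16,22,30):
  k=np.where((P[v,:,2]>.0685)&(P[v,:,2]<.085))[0]
  g=np.split(k,np.where(np.diff(k)>6)[0]+1)
  print(v,[(D[v,x[0]].round(1).tolist(),D[v,x[-1],1].round(1),P[v,x[len(x)//2],2].round(3)) for x in g if len(x)>15])
for v in (100,160):
  k=np.where((P[v,:,2]>.055)&(np.abs(U[v]-320)<70))[0];print(v,D[v,k[0]],D[v,k[-1]],P[v,k[0],2])
save('w3',f['color'])
E
```

```text
[ 0.50572681 -0.00872806  0.0422192 ] [-58.82285491 -41.15020823]
4 [([43.0, 56.9], np.float64(19.5), np.float64(0.072)), ([43.0, -15.9], np.float64(-68.7), np.float64(0.072)), ([43.7, -103.4], np.float64(-138.7), np.float64(0.073))]
10 [([41.7, 58.6], np.float64(19.1), np.float64(0.072)), ([41.3, -15.8], np.float64(-68.4), np.float64(0.073)), ([42.4, -102.8], np.float64(-140.0), np.float64(0.073))]
16 [([39.7, 57.6], np.float64(19.2), np.float64(0.073)), ([40.1, -15.4], np.float64(-68.3), np.float64(0.071)), ([40.6, -103.5], np.float64(-140.2), np.float64(0.072))]
22 [([38.3, 59.0], np.float64(18.9), np.float64(0.072)), ([38.3, -15.6], np.float64(-68.8), np.float64(0.073)), ([38.9, -103.3], np.float64(-140.4), np.float64(0.072))]
30 [([36.0, 59.5], np.float64(18.6), np.float64(0.073)), ([36.0, -15.9], np.float64(-68.3), np.float64(0.071)), ([36.2, -103.2], np.float64(-143.4), np.float64(0.07))]
100 [ 15.05082998 -21.11860367] [ 15.03265926 -61.12524635] 0.0662762051628973
160 [ -5.96980914 -21.2617428 ] [ -5.70744791 -60.60482051] 0.06686636550608326
```

View pics/w3.png

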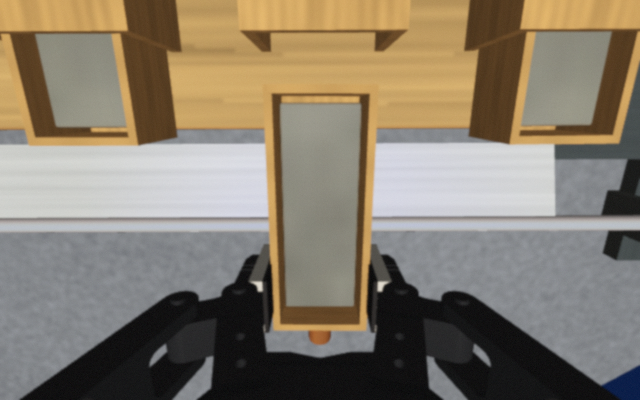

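Emit:
{"name": "servo_tool", "arguments": {
  "deltas": [
    [0,-1,-1,0,0,0],
    [4,-0.5,-1,0,0,0],
    [12,0,-1,0,0,0],
    [20,0.5,-1,0,0,0],
    [28,1.5,-1,0,0,0],
    [36,2,-1,0,0,0],
    [46,3,-1,0,0,0],
    [56,3.5,-1,0,0,0],
    [66,4.5,-1,0,0,0],
    [70,5,-1,0,0,0]
  ]
}}

```text
time_s: 11.6
ee_pos: [0.5767, -0.0035, 0.0413]
tcp_rot: [-0.0, 0.999, 0.041, 0.0]
wrist_force: [0.5, 0.8, -2.0]
finger_gap: 0.458
finger_force: 41.0
```

Emit:
{"name": "servo_tool", "arguments": {
  "deltas": [
    [2,0,0,0,0,0],
    [4,0.5,0,0,0,0],
    [6,0.5,0,0,0,0],
    [8,0.5,0,0,0,0],
    [9,0.5,0,0,0,0],
    [9,0.5,0,0,0,0],
    [9,0.5,0,0,0,0],
    [9,0.5,0,0,0,0],
    [9,0.5,0,0,0,0],
    [9,0.5,0,0,0,0]
  ]
}}

```text
time_s: 12.85
ee_pos: [0.5849, -0.0032, 0.0413]
tcp_rot: [0.0, 0.999, 0.041, -0.0]
wrist_force: [0.6, -0.3, -1.9]
finger_gap: 0.458
finger_force: 66.1
```

Emit:
{"name": "servo_tool", "arguments": {
  "deltas": [
    [1,0,0,0,0,0],
    [2,0,0,0,0,0],
    [3,0,0,0,0,0],
    [3,0,0,0,0,0],
    [3,0,0,0,0,0],
    [3,0,0,0,0,0],
    [3,0,0,0,0,0],
    [3,0,0,0,0,0],
    [3,0,0,0,0,0],
    [3,0,0,0,0,0]
  ]
}}

```text
time_s: 14.1
ee_pos: [0.5851, -0.0033, 0.0407]
tcp_rot: [0.0, 0.999, 0.041, -0.003]
wrist_force: [-8.5, -0.1, 3.2]
finger_gap: 0.453
finger_force: 67.1
```

```bash
cat >> h.py <<'E'
def ends(P,D):
    "near end x and y range of each tray standing out, wrist frame in display mm"
    for i,y in enumerate((-130,-42,46,134)):
        m=(abs(D[...,1]-y)<14)&(P[...,2]>.060)&(P[...,2]<.0685)&(D[...,0]>-60)&(D[...,0]<36)
        w=(abs(D[...,1]-y)<24)&(P[...,2]>.060)&(P[...,2]<.0685)&(D[...,0]>-60)&(D[...,0]<36)
        if m.sum()>30: print(i,'x',np.percentile(D[m][:,0],1).round(1),'y',np.percentile(D[w][:,1],[1,99]).round(1),m.sum())
E
python3 - <<'E'
from h import *
f,P,s=wrist();print(s['ee_pos'],s['wrist_force'],disp(s['ee_pos']));D=disp(P);ends(P,D)
save('w4',f['color'])
E
```

```text
[ 0.58509916 -0.00332088  0.04074556] [-8.45472162 -0.09187039  3.18073228] [ 20.72358655 -42.40369704]
0 x -0.5 y [-150.2 -109.7] 581
1 x -0.4 y [-64.4 -20.1] 935
2 x -0.9 y [25.3 65.8] 560
```

Tray C is home. Next I release and go to the tray in sleeve 2.

Emit:
{"name": "servo_tool", "arguments": {
  "deltas": [
    [-2,0,0,0,0,0],
    [-2,0,0,0,0,0],
    [-2,0,0,0,0,0],
    [-2,0,0,0,0,0],
    [-2,0,15,0,0,0],
    [-2,0,50,0,0,0],
    [-5,25,60,0,0,0],
    [-10,60,60,0,0,0],
    [-13,87,50,0,0,0],
    [-13,87,40,0,0,0]
  ],
  "claw": -0.5
}}

```text
time_s: 15.4
ee_pos: [0.5751, 0.087, 0.0823]
tcp_rot: [-0.001, 0.999, 0.043, 0.001]
wrist_force: [-0.1, -0.6, -0.0]
finger_gap: 0.757
finger_force: 0.0
```

Emit:
{"name": "servo_tool", "arguments": {
  "deltas": [
    [0,0,-10,0,0,0],
    [0,0,-20,0,0,0],
    [0,0,-30,0,0,0],
    [0,0,-36,0,0,0],
    [0,0,-39,0,0,0],
    [0,0,-39,0,0,0],
    [0,0,-39,0,0,0],
    [0,0,-39,0,0,0],
    [0,0,-39,0,0,0],
    [0,0,-39,0,0,0]
  ]
}}

```text
time_s: 16.65
ee_pos: [0.5749, 0.0839, 0.0424]
tcp_rot: [0.0, 0.999, 0.041, 0.0]
wrist_force: [-0.5, 0.8, 0.1]
finger_gap: 0.75
finger_force: 0.0
```

```bash
python3 - <<'E'
from h import *
s=r.observe();print(s['ee_pos'],s['wrist_force'],disp(s['ee_pos']),s['finger_gap'])
f,P,s=wrist();ends(P,disp(P));save('w5',f['color'])
E
```

```text
[0.5748842  0.08385014 0.04238434] [-0.47496634  0.84558525  0.12823676] [17.83874119 45.31636002] 0.7497233388005303
1 x -0.0 y [-62.2 -21.6] 259
2 x -1.2 y [25.9 65.6] 895
3 x -0.7 y [113.1 153.7] 249
```

View pics/w5.png

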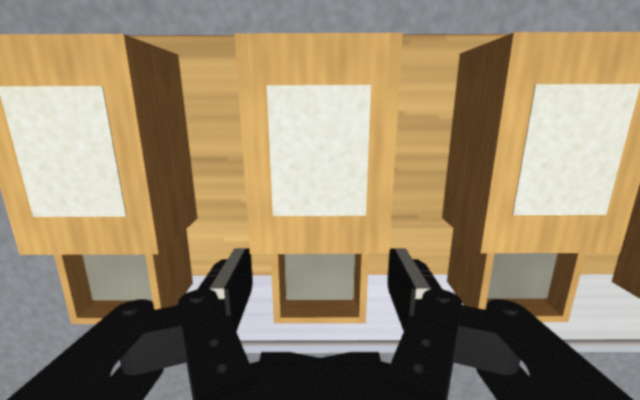

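The fingers straddle the sleeve 2 tray, whose end is at (320,295). I'll close and pull 43 mm, then regrip further in.

Emit:
{"name": "servo_tool", "arguments": {
  "deltas": [
    [0,0,0,0,0,0],
    [0,0,0,0,0,0],
    [0,0,0,0,0,0],
    [0,0,0,0,0,0],
    [0,0,0.5,0,0,0],
    [-8,-1,0.5,0,0,0],
    [-18,-1.5,0.5,0,0,0],
    [-28,-2.5,0.5,0,0,0],
    [-38,-3,0.5,0,0,0],
    [-43,-3.5,0.5,0,0,0]
  ],
  "claw": 1
}}

```text
time_s: 17.95
ee_pos: [0.5308, 0.0803, 0.0428]
tcp_rot: [0.0, 0.999, 0.041, -0.0]
wrist_force: [0.4, -0.4, -1.3]
finger_gap: 0.45
finger_force: 61.3
```

Emit:
{"name": "servo_tool", "arguments": {
  "deltas": [
    [0,0,0,0,0,0],
    [0,0,0,0,0,0],
    [0,0,0,0,0,0],
    [0,0,0,0,0,0],
    [10,1,0,0,0,0],
    [20,1.5,0,0,0,0],
    [30,2.5,0,0,0,0],
    [40,3.5,0,0,0,0],
    [45,4,0,0,0,0],
    [45,4,0,0,0,0]
  ],
  "claw": -0.5
}}

```text
time_s: 19.2
ee_pos: [0.5772, 0.0844, 0.0427]
tcp_rot: [-0.0, 0.999, 0.041, 0.0]
wrist_force: [0.5, -0.1, -1.3]
finger_gap: 0.752
finger_force: 0.0
```

```bash
python3 - <<'E'
from h import *
f,P,s=wrist();print(s['ee_pos'],s['wrist_force'],disp(s['ee_pos']),s['finger_gap'],s['q'][6]);ends(P,disp(P));save('w6',f['color'])
E
```

```text
[0.57716193 0.08438855 0.04272253] [ 0.48567935 -0.13130575 -1.31717173] [20.15353143 45.66228885] 0.7522289433643834 -1.9097769349515674
1 x -0.0 y [-62.3 -21.6] 177
3 x -0.6 y [113.1 153.8] 156
```

Emit:
{"name": "servo_tool", "arguments": {
  "deltas": [
    [0,0,0,0,0,0],
    [0,0,0,0,0,0],
    [0,0,0,0,0,0],
    [0,0,0,0,0,0],
    [0,0,1,0,0,0],
    [-15,-1,1,0,0,0],
    [-35,-3,1,0,0,0],
    [-55,-4.5,1,0,0,0],
    [-75,-6,1,0,0,0],
    [-90,-7.5,1,0,0,0]
  ],
  "claw": 1
}}

```text
time_s: 20.5
ee_pos: [0.4848, 0.0765, 0.0435]
tcp_rot: [0.0, 0.999, 0.041, -0.001]
wrist_force: [0.6, 0.7, -2.0]
finger_gap: 0.456
finger_force: 61.1
```

```bash
python3 - <<'E'
from h import *
f,P,s=wrist();print(s['ee_pos'],s['wrist_force'],disp(s['ee_pos']),s['finger_gap'],s['q'][6]);save('w7',f['color'])
E
```

```text
[0.48475491 0.07653067 0.04353158] [ 0.57998631  0.66560218 -2.04781222] [-72.58693789  45.56438598] 0.4559847301647035 -1.9537590560790719
```

View pics/w7.png

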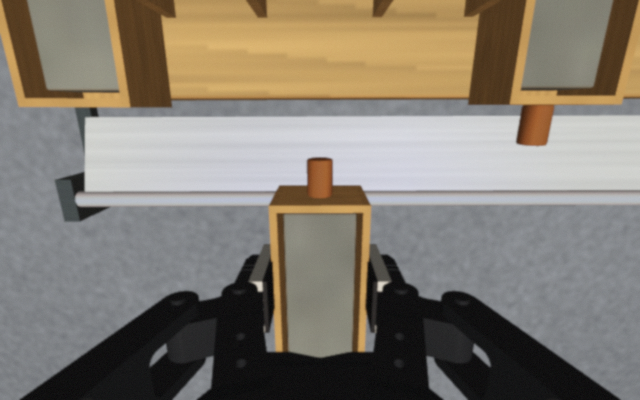

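The tray is held at (320,280) with its knob towards the display. Now I lift 10 mm and turn it 180°.

Emit:
{"name": "servo_tool", "arguments": {
  "deltas": [
    [-1,0,10,0,0,8],
    [-1,0,10,0,0,17],
    [-1,0,10,0,0,26],
    [-1,0,10,0,0,35],
    [-1,0,10,0,0,44],
    [-1,0,10,0,0,53],
    [-1,0,10,0,0,62],
    [-1,0,10,0,0,71],
    [-1,0,10,0,0,80],
    [-1,0,10,0,0,90]
  ]
}}

```text
time_s: 21.8
ee_pos: [0.4859, 0.0767, 0.0538]
tcp_rot: [0.0, 0.676, 0.737, 0.0]
wrist_force: [-0.3, 0.1, -1.7]
finger_gap: 0.462
finger_force: 60.8
```

Emit:
{"name": "servo_tool", "arguments": {
  "deltas": [
    [0,0,0,0,0,10],
    [0,0,0,0,0,20],
    [0,0,0,0,0,30],
    [0,0,0,0,0,40],
    [0,0,0,0,0,50],
    [0,0,0,0,0,60],
    [0,0,0,0,0,70],
    [0,0,0,0,0,80],
    [0,0,0,0,0,90],
    [0,0,0,0,0,90]
  ]
}}

```text
time_s: 23.05
ee_pos: [0.4858, 0.0766, 0.0535]
tcp_rot: [-0.0, -0.04, 0.999, 0.0]
wrist_force: [-0.2, -0.2, -2.3]
finger_gap: 0.457
finger_force: 60.9
```

```bash
cat >> h.py <<'E'
def topv(n,crop=(235,140,370,250),k=5):
    g=r.grab_frame('top');save(n,g['color'],crop,k);return cloud(g)
def st():
    s=r.observe();print(s['time_s'],s['ee_pos'].round(4),s['wrist_force'].round(1),'disp',disp(s['ee_pos']).round(1),round(s['finger_gap'],3),'q7',round(s['q'][6],2),'xdir',np.degrees(np.arctan2(*q2R(s['tcp_rot'])[[1,0],0])).round(2),'tilt',q2R(s['tcp_rot'])[:2,2].round(3))
E
python3 - <<'E'
from h import *
st();f,P,s=wrist();D=disp(P)
np.savez('w8.npz',P=P,c=f['color'])
m=(P[...,2]>.07)&(P[...,2]<.085)&(abs(D[...,1]-46)<30)&(D[...,0]<-85)
for x in (-90,-100,-110,-120,-130):
  k=m&(abs(D[...,0]-x)<2); 
  if k.sum(): print(x,D[k][:,1].min(),D[k][:,1].max(),P[k][:,2].max())
E
```

```text
23.05 [0.4858 0.0766 0.0535] [-0.2 -0.2 -2.3] disp [-71.5  45.5] 0.457 q7 0.69 xdir -175.42 tilt [-0.001  0.001]
-90 25.79837651369036 65.62880286997623 0.07753670621708172
-100 25.823668449090246 65.78237471989836 0.07773855829328258
```

Emit:
{"name": "servo_tool", "arguments": {
  "deltas": [
    [0,0,-5,0,0,0],
    [2,0,-9.5,0,0,0],
    [8,0.5,-9.5,0,0,0],
    [16,1,-9.5,0,0,0],
    [24,2,-9.5,0,0,0],
    [32,2.5,-9.5,0,0,0],
    [40,3,-9.5,0,0,0],
    [48,4,-9.5,0,0,0],
    [56,4.5,-9.5,0,0,0],
    [60,5,-9.5,0,0,0]
  ]
}}

```text
time_s: 24.35
ee_pos: [0.5465, 0.0819, 0.0443]
tcp_rot: [0.0, -0.041, 0.999, 0.0]
wrist_force: [-1.2, -1.3, -2.1]
finger_gap: 0.455
finger_force: 60.9
```

Emit:
{"name": "servo_tool", "arguments": {
  "deltas": [
    [4,0.5,0,0,0,0],
    [8,0.5,0,0,0,0],
    [12,1,0,0,0,0],
    [16,1.5,0,0,0,0],
    [20,1.5,0,0,0,0],
    [24,2,0,0,0,0],
    [28,2,0,0,0,0],
    [31,2.5,0,0,0,0],
    [31,2.5,0,0,0,0],
    [31,2.5,0,0,0,0]
  ]
}}

```text
time_s: 25.6
ee_pos: [0.5767, 0.0844, 0.0443]
tcp_rot: [-0.0, -0.041, 0.999, -0.0]
wrist_force: [0.1, 0.1, -1.0]
finger_gap: 0.451
finger_force: 60.9
```

```bash
python3 - <<'E'
from h import *
st()
E
```

```text
25.6 [0.5767 0.0844 0.0443] [ 0.1  0.1 -1. ] disp [19.7 45.7] 0.451 q7 0.76 xdir -175.28 tilt [-0. -0.]
```

Emit:
{"name": "servo_tool", "arguments": {
  "deltas": [
    [0,0,0,0,0,0],
    [0,0,0,0,0,0],
    [0,0,0,0,0,0],
    [0,0,-1,0,0,0],
    [-7,-0.5,-1,0,0,0],
    [-15,-1,-1,0,0,0],
    [-20,-1.5,-1,0,0,0],
    [-20,-1.5,-1,0,0,0],
    [-20,-1.5,-1,0,0,0],
    [-20,-1.5,-1,0,0,0]
  ],
  "claw": -0.5
}}

```text
time_s: 26.85
ee_pos: [0.5572, 0.0828, 0.0434]
tcp_rot: [0.0, -0.041, 0.999, 0.0]
wrist_force: [0.3, -0.2, -0.3]
finger_gap: 0.75
finger_force: 0.0
```

Emit:
{"name": "servo_tool", "arguments": {
  "deltas": [
    [0,0,0,0,0,0],
    [0,0,0,0,0,0],
    [0,0,0,0,0,0],
    [0,0,0,0,0,0],
    [4,0.5,0,0,0,0],
    [8,0.5,0,0,0,0],
    [12,1,0,0,0,0],
    [15,1,0,0,0,0],
    [17,1.5,0,0,0,0],
    [19,1.5,0,0,0,0]
  ],
  "claw": 1
}}

```text
time_s: 28.1
ee_pos: [0.5725, 0.0847, 0.0436]
tcp_rot: [-0.003, -0.042, 0.999, -0.001]
wrist_force: [-17.8, -3.3, 20.8]
finger_gap: 0.457
finger_force: 63.0
```

```bash
python3 - <<'E'
from h import *
st();topv('t1')
E
```

```text
28.1 [0.5725 0.0847 0.0436] [-17.8  -3.3  20.8] disp [15.5 46.4] 0.457 q7 0.76 xdir -175.23 tilt [-0.006 -0.002]
```

View pics/t1.png

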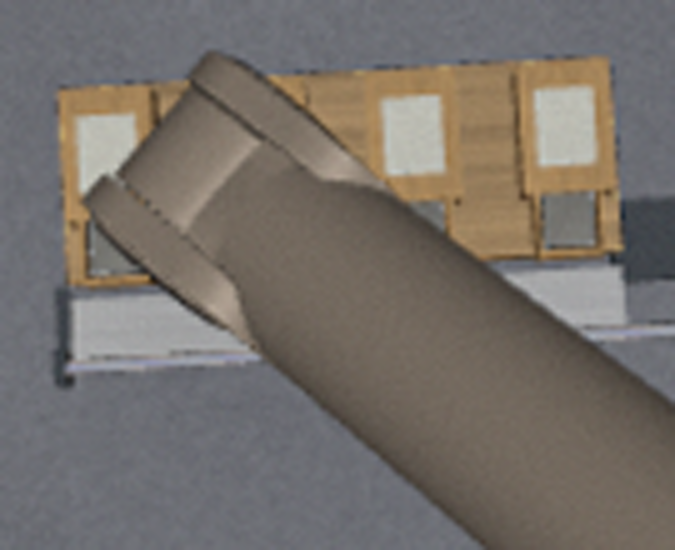

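Emit:
{"name": "servo_tool", "arguments": {
  "deltas": [
    [-2,0,0,0,0,0],
    [-2,0,0,0,0,0],
    [-2,0,0,0,0,0],
    [-2,0,0,0,0,0],
    [-3,0,15,0,0,0],
    [-3,0,50,0,0,0],
    [-5,20,60,0,0,0],
    [-7,60,60,0,0,0],
    [-7,88,60,0,0,0],
    [-7,88,60,0,0,0]
  ],
  "claw": -0.5
}}

```text
time_s: 29.4
ee_pos: [0.5678, 0.1767, 0.1041]
tcp_rot: [0.0, -0.044, 0.999, 0.001]
wrist_force: [0.0, -0.9, -0.4]
finger_gap: 0.746
finger_force: 0.0
```

```bash
python3 - <<'E'
from h import *
st();f,P,s=wrist();ends(P,disp(P));save('w9',f['color'])
E
```

```text
29.4 [0.5678 0.1767 0.1041] [ 0.  -0.9 -0.4] disp [ 18.5 138.4] 0.746 q7 0.68 xdir -174.98 tilt [0.    0.002]
1 x -0.3 y [-59.7 -21. ] 266
2 x -0.5 y [26.4 67.2] 334
3 x -1.1 y [113.6 156.5] 358
```

View pics/w9.png

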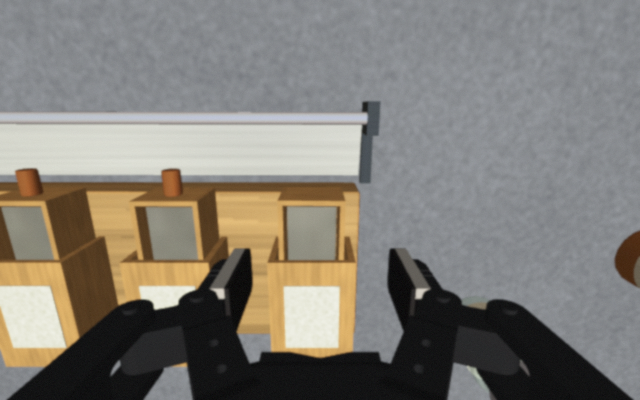

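Trays 1 and 2 are home with knobs out at (28,180) and (172,182). Tray 3, at (312,230), is next.

Emit:
{"name": "servo_tool", "arguments": {
  "deltas": [
    [-1,0,-10,0,0,0],
    [-1,0,-25,0,0,0],
    [-1,0,-40,0,0,0],
    [-1,0,-52,0,0,0],
    [-1,0,-58,0,0,0],
    [-1,0,-61,0,0,0],
    [-1,0,-61,0,0,0],
    [-1,0,-61,0,0,0],
    [-1,0,-61,0,0,0],
    [-1,0,-61,0,0,0]
  ]
}}

```text
time_s: 30.7
ee_pos: [0.568, 0.1723, 0.0425]
tcp_rot: [0.0, -0.041, 0.999, 0.0]
wrist_force: [-0.1, 0.3, -1.0]
finger_gap: 0.749
finger_force: 0.0
```

```bash
python3 - <<'E'
from h import *
st()
E
```

```text
30.7 [0.568  0.1723 0.0425] [-0.1  0.3 -1. ] disp [ 18.4 134.1] 0.749 q7 0.62 xdir -175.29 tilt [0. 0.]
```

Emit:
{"name": "servo_tool", "arguments": {
  "deltas": [
    [0,0,0,0,0,0],
    [0,0,0,0,0,0],
    [0,0,0,0,0,0],
    [0,0,0,0,0,0],
    [0,0,0.5,0,0,0],
    [-8,-1,0.5,0,0,0],
    [-18,-1.5,0.5,0,0,0],
    [-28,-2.5,0.5,0,0,0],
    [-38,-3,0.5,0,0,0],
    [-43,-3.5,0.5,0,0,0]
  ],
  "claw": 1
}}

```text
time_s: 31.95
ee_pos: [0.5238, 0.1686, 0.0427]
tcp_rot: [-0.0, -0.041, 0.999, -0.0]
wrist_force: [0.1, -0.1, -1.7]
finger_gap: 0.452
finger_force: 61.3
```

Emit:
{"name": "servo_tool", "arguments": {
  "deltas": [
    [0,0,0,0,0,0],
    [0,0,0,0,0,0],
    [0,0,0,0,0,0],
    [0,0,0,0,0,0],
    [10,1,0,0,0,0],
    [20,1.5,0,0,0,0],
    [30,2.5,0,0,0,0],
    [40,3.5,0,0,0,0],
    [45,4,0,0,0,0],
    [45,4,0,0,0,0]
  ],
  "claw": -0.5
}}

```text
time_s: 33.2
ee_pos: [0.5702, 0.1729, 0.0427]
tcp_rot: [-0.0, -0.041, 0.999, 0.0]
wrist_force: [0.5, 0.3, -0.1]
finger_gap: 0.752
finger_force: 0.0
```

```bash
python3 - <<'E'
from h import *
st()
f,P,s=wrist();D=disp(P);ends(P,D)
E
```

```text
33.2 [0.5702 0.1729 0.0427] [ 0.5  0.3 -0.1] disp [ 20.6 134.5] 0.752 q7 0.62 xdir -175.3 tilt [-0.  0.]
2 x -0.6 y [26.4 67.1] 860
3 x -45.8 y [113.8 156.2] 701
```

Emit:
{"name": "servo_tool", "arguments": {
  "deltas": [
    [0,0,0,0,0,0],
    [0,0,0,0,0,0],
    [0,0,0,0,0,0],
    [0,0,0,0,0,0],
    [0,0,1,0,0,0],
    [-15,-1,1,0,0,0],
    [-35,-3,1,0,0,0],
    [-55,-4.5,1,0,0,0],
    [-75,-6,1,0,0,0],
    [-90,-7.5,1,0,0,0]
  ],
  "claw": 1
}}

```text
time_s: 34.5
ee_pos: [0.4778, 0.1649, 0.0435]
tcp_rot: [-0.001, -0.042, 0.999, -0.0]
wrist_force: [-0.3, 0.3, -1.6]
finger_gap: 0.459
finger_force: 60.7
```

Emit:
{"name": "servo_tool", "arguments": {
  "deltas": [
    [-1,0,10,0,0,-8],
    [-1,0,10,0,0,-17],
    [-1,0,10,0,0,-26],
    [-1,0,10,0,0,-35],
    [-1,0,10,0,0,-44],
    [-1,0,10,0,0,-53],
    [-1,0,10,0,0,-62],
    [-1,0,10,0,0,-71],
    [-1,0,10,0,0,-80],
    [-1,0,10,0,0,-90]
  ]
}}

```text
time_s: 35.75
ee_pos: [0.4781, 0.1652, 0.0537]
tcp_rot: [-0.0, 0.679, 0.734, -0.0]
wrist_force: [-0.2, 0.9, -2.6]
finger_gap: 0.454
finger_force: 60.8
```

Emit:
{"name": "servo_tool", "arguments": {
  "deltas": [
    [0,0,0,0,0,-10],
    [0,0,0,0,0,-20],
    [0,0,0,0,0,-30],
    [0,0,0,0,0,-40],
    [0,0,0,0,0,-50],
    [0,0,0,0,0,-60],
    [0,0,0,0,0,-70],
    [0,0,0,0,0,-80],
    [0,0,0,0,0,-90],
    [0,0,0,0,0,-90]
  ]
}}

```text
time_s: 37.0
ee_pos: [0.4782, 0.1654, 0.0537]
tcp_rot: [0.0, 0.999, 0.042, -0.0]
wrist_force: [-0.1, 0.3, -1.7]
finger_gap: 0.457
finger_force: 60.7
```

```bash
python3 - <<'E'
from h import *
st();f,P,s=wrist();D=disp(P);ends(P,D);save('w10',f['color'])
m=(P[...,2]>.07)&(P[...,2]<.085)&(abs(D[...,1]-134)<30)
for x in (-60,-50,-40,-30):
  k=m&(abs(D[...,0]-x)<2)
  if k.sum(): print(x,D[k][:,1].min(),D[k][:,1].max(),P[k][:,2].max())
E
```

```text
37.0 [0.4782 0.1654 0.0537] [-0.1  0.3 -1.7] disp [-71.7 134.7] 0.457 q7 -2.12 xdir 4.83 tilt [-0. -0.]
2 x -0.1 y [26.4 67.4] 573
3 x -59.4 y [118.  152.2] 5975
-60 108.87051582483396 161.1208244476905 0.08499750291139661
-50 114.99459710683088 155.04975731045857 0.07746375107815781
-40 115.11214382450216 154.9876718548553 0.07787196407370357
-30 115.17586659513933 155.28221736690261 0.07806033954915753
```

View pics/w10.png

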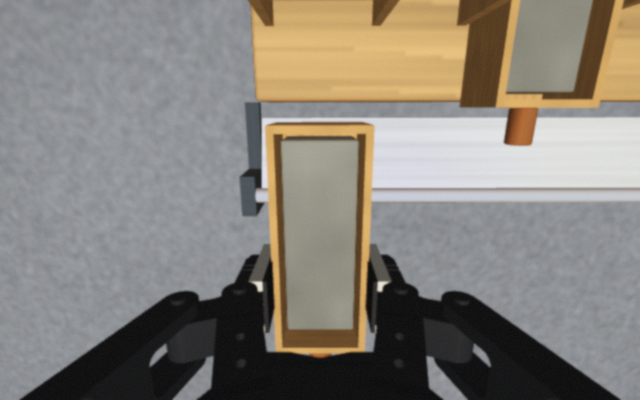

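The tray is turned, held at (320,230) with its plain end towards the sleeve. I'll insert it with a 1 mm lateral correction.

Emit:
{"name": "servo_tool", "arguments": {
  "deltas": [
    [0,-0.8,-5,0,0,0],
    [2,-0.8,-9.5,0,0,0],
    [8,0,-9.5,0,0,0],
    [16,0.5,-9.5,0,0,0],
    [24,1.2,-9.5,0,0,0],
    [32,1.8,-9.5,0,0,0],
    [40,2.4,-9.5,0,0,0],
    [48,3.2,-9.5,0,0,0],
    [56,3.8,-9.5,0,0,0],
    [60,4.2,-9.5,0,0,0]
  ]
}}

```text
time_s: 38.3
ee_pos: [0.5395, 0.1696, 0.0443]
tcp_rot: [-0.0, 0.999, 0.041, 0.0]
wrist_force: [0.3, 0.1, -1.4]
finger_gap: 0.457
finger_force: 60.7
```

Emit:
{"name": "servo_tool", "arguments": {
  "deltas": [
    [4,0.5,0,0,0,0],
    [8,0.5,0,0,0,0],
    [12,1,0,0,0,0],
    [16,1.5,0,0,0,0],
    [20,1.5,0,0,0,0],
    [24,2,0,0,0,0],
    [28,2,0,0,0,0],
    [31,2.5,0,0,0,0],
    [31,2.5,0,0,0,0],
    [31,2.5,0,0,0,0]
  ]
}}

```text
time_s: 39.55
ee_pos: [0.5697, 0.1721, 0.0442]
tcp_rot: [0.0, 0.999, 0.041, -0.0]
wrist_force: [0.7, -1.6, -2.2]
finger_gap: 0.456
finger_force: 60.7
```

```bash
python3 - <<'E'
from h import *
st()
E
```

```text
39.55 [0.5697 0.1721 0.0442] [ 0.7 -1.6 -2.2] disp [ 20.1 133.6] 0.456 q7 -2.06 xdir 4.72 tilt [-0. -0.]
```

Emit:
{"name": "servo_tool", "arguments": {
  "deltas": [
    [0,0,0,0,0,0],
    [0,0,0,0,0,0],
    [0,0,0,0,0,0],
    [0,0,-1,0,0,0],
    [-7,-0.5,-1,0,0,0],
    [-15,-1,-1,0,0,0],
    [-20,-1.5,-1,0,0,0],
    [-20,-1.5,-1,0,0,0],
    [-20,-1.5,-1,0,0,0],
    [-20,-1.5,-1,0,0,0]
  ],
  "claw": -0.5
}}

```text
time_s: 40.8
ee_pos: [0.5502, 0.1705, 0.0433]
tcp_rot: [-0.0, 0.999, 0.041, 0.0]
wrist_force: [0.0, 0.8, 0.2]
finger_gap: 0.748
finger_force: 0.0
```

Emit:
{"name": "servo_tool", "arguments": {
  "deltas": [
    [0,0,0,0,0,0],
    [0,0,0,0,0,0],
    [0,0,0,0,0,0],
    [0,0,0,0,0,0],
    [4,0.5,0,0,0,0],
    [8,0.5,0,0,0,0],
    [12,1,0,0,0,0],
    [15,1,0,0,0,0],
    [17,1.5,0,0,0,0],
    [18,1.5,0,0,0,0]
  ],
  "claw": 1
}}

```text
time_s: 42.05
ee_pos: [0.5643, 0.172, 0.0435]
tcp_rot: [0.001, 0.999, 0.041, -0.003]
wrist_force: [-14.5, -1.4, 19.1]
finger_gap: 0.455
finger_force: 63.0
```

```bash
python3 - <<'E'
from h import *
st();f,P,s=wrist();D=disp(P);ends(P,D)
E
```

```text
42.05 [0.5643 0.172  0.0435] [-14.5  -1.4  19.1] disp [ 14.7 134. ] 0.455 q7 -2.06 xdir 4.75 tilt [-0.007 -0.002]
2 x -0.4 y [26.6 67.1] 844
3 x -0.4 y [111.2 156.8] 835
```

Emit:
{"name": "servo_tool", "arguments": {
  "deltas": [
    [-2,0,0,0,0,0],
    [-2,0,0,0,0,0],
    [-2,0,0,0,0,0],
    [-2,0,0,0,0,0],
    [-2,0,15,0,0,0],
    [-2,0,50,0,0,0],
    [-1,-20,60,0,0,0],
    [4,-60,60,0,0,0],
    [7,-105,60,0,0,0],
    [11,-150,60,0,0,0]
  ],
  "claw": -0.5
}}

```text
time_s: 43.35
ee_pos: [0.5794, 0.0208, 0.1046]
tcp_rot: [-0.0, 0.999, 0.041, 0.001]
wrist_force: [0.4, 0.5, -0.1]
finger_gap: 0.753
finger_force: 0.0
```

Emit:
{"name": "servo_tool", "arguments": {
  "deltas": [
    [4,-40,0,0,0,0],
    [7,-75,0,0,0,0],
    [10,-105,0,0,0,0],
    [10,-113,0,0,0,0],
    [10,-113,0,0,0,0],
    [10,-113,-10,0,0,0],
    [10,-113,-20,0,0,0],
    [10,-113,-20,0,0,0],
    [10,-113,-20,0,0,0],
    [10,-113,-20,0,0,0]
  ]
}}

```text
time_s: 44.6
ee_pos: [0.5892, -0.0909, 0.0836]
tcp_rot: [0.0, 0.999, 0.041, 0.0]
wrist_force: [0.4, -0.3, 0.5]
finger_gap: 0.746
finger_force: 0.0
```

```bash
python3 - <<'E'
from h import *
st();f,P,s=wrist();D=disp(P);ends(P,D)
E
```

```text
44.6 [ 0.5892 -0.0909  0.0836] [ 0.4 -0.3  0.5] disp [  17.4 -130. ] 0.746 q7 -1.57 xdir 4.72 tilt [ 0.001 -0.   ]
0 x -0.4 y [-150.  -110.3] 485
1 x -0.6 y [-62.5 -22.1] 499
2 x -0.4 y [25.4 48.6] 280
```

Emit:
{"name": "servo_tool", "arguments": {
  "deltas": [
    [0,0,-10,0,0,0],
    [0,0,-20,0,0,0],
    [0,0,-30,0,0,0],
    [0,0,-37,0,0,0],
    [0,0,-41,0,0,0],
    [0,0,-41,0,0,0],
    [0,0,-41,0,0,0],
    [0,0,-41,0,0,0],
    [0,0,-41,0,0,0],
    [0,0,-41,0,0,0]
  ]
}}

```text
time_s: 45.9
ee_pos: [0.5889, -0.091, 0.0424]
tcp_rot: [0.0, 0.999, 0.041, 0.0]
wrist_force: [-0.5, 0.6, 0.5]
finger_gap: 0.751
finger_force: 0.0
```

Emit:
{"name": "servo_tool", "arguments": {
  "deltas": [
    [0,0,0,0,0,0],
    [0,0,0,0,0,0],
    [0,0,0,0,0,0],
    [0,0,0,0,0,0],
    [0,0,0.5,0,0,0],
    [-8,-1,0.5,0,0,0],
    [-18,-1.5,0.5,0,0,0],
    [-28,-2.5,0.5,0,0,0],
    [-38,-3,0.5,0,0,0],
    [-43,-3.5,0.5,0,0,0]
  ],
  "claw": 1
}}

```text
time_s: 47.15
ee_pos: [0.5448, -0.0946, 0.0427]
tcp_rot: [0.0, 0.999, 0.041, -0.0]
wrist_force: [-0.2, 0.0, -1.2]
finger_gap: 0.455
finger_force: 61.3
```

Emit:
{"name": "servo_tool", "arguments": {
  "deltas": [
    [0,0,0,0,0,0],
    [0,0,0,0,0,0],
    [0,0,0,0,0,0],
    [0,0,0,0,0,0],
    [10,1,0,0,0,0],
    [20,1.5,0,0,0,0],
    [30,2.5,0,0,0,0],
    [40,3.5,0,0,0,0],
    [46,4,0,0,0,0],
    [46,4,0,0,0,0]
  ],
  "claw": -0.5
}}

```text
time_s: 48.4
ee_pos: [0.5923, -0.0903, 0.0427]
tcp_rot: [-0.0, 0.999, 0.041, 0.0]
wrist_force: [-0.3, 0.3, -0.5]
finger_gap: 0.752
finger_force: 0.0
```

Emit:
{"name": "servo_tool", "arguments": {
  "deltas": [
    [0,0,0,0,0,0],
    [0,0,0,0,0,0],
    [0,0,0,0,0,0],
    [0,0,0,0,0,0],
    [0,0,1,0,0,0],
    [-15,-1,1,0,0,0],
    [-35,-3,1,0,0,0],
    [-55,-4.5,1,0,0,0],
    [-75,-6,1,0,0,0],
    [-90,-7.5,1,0,0,0]
  ],
  "claw": 1
}}

```text
time_s: 49.65
ee_pos: [0.4996, -0.0981, 0.0435]
tcp_rot: [0.0, 0.999, 0.041, -0.001]
wrist_force: [-0.1, -0.1, -1.7]
finger_gap: 0.455
finger_force: 61.0
```

```bash
python3 - <<'E'
from h import *
st();f,P,s=wrist();D=disp(P);ends(P,D);save('w11',f['color'])
m=(P[...,2]>.06)&(P[...,2]<.075)&(abs(D[...,1]+130)<30)
for x in (-70,-60,-50,-40,-30,-20):
  k=m&(abs(D[...,0]-x)<2)
  if k.sum(): print(x,D[k][:,1].min(),D[k][:,1].max(),P[k][:,2].max())
E
```

```text
49.65 [ 0.4996 -0.0981  0.0435] [-0.1 -0.1 -1.7] disp [ -72.4 -129.7] 0.455 q7 -1.57 xdir 4.71 tilt [-0.002 -0.   ]
0 x -40.5 y [-149.2 -109.5] 847
1 x -0.1 y [-62.7 -22. ] 704
-70 -149.024290884773 -109.84364231487653 0.07495761205223612
-60 -155.51469131710326 -103.40009717750014 0.07498088355970076
-50 -149.39099841982556 -109.49827441318766 0.06770795097632218
-40 -149.40565491583857 -109.19348786435538 0.06778431709264165
```

Held and centred at y = -129.4. Next comes the turn and the insert; the first insert call stops short of the mouth at low speed.

Emit:
{"name": "servo_tool", "arguments": {
  "deltas": [
    [-1,-0.5,10,0,0,8],
    [-1,-0.5,10,0,0,17],
    [-1,-0.5,10,0,0,26],
    [-1,-0.5,10,0,0,35],
    [-1,-0.5,10,0,0,44],
    [-1,-0.5,10,0,0,53],
    [-1,-0.5,10,0,0,62],
    [-1,-0.5,10,0,0,71],
    [-1,-0.5,10,0,0,80],
    [-1,-0.5,10,0,0,90]
  ]
}}

```text
time_s: 50.95
ee_pos: [0.5009, -0.0986, 0.0538]
tcp_rot: [0.0, 0.675, 0.737, 0.0]
wrist_force: [-0.1, -0.6, -1.7]
finger_gap: 0.456
finger_force: 60.7
```

Emit:
{"name": "servo_tool", "arguments": {
  "deltas": [
    [0,0,0,0,0,10],
    [0,0,0,0,0,20],
    [0,0,0,0,0,30],
    [0,0,0,0,0,40],
    [0,0,0,0,0,50],
    [0,0,0,0,0,60],
    [0,0,0,0,0,70],
    [0,0,0,0,0,80],
    [0,0,0,0,0,90],
    [0,0,0,0,0,90]
  ]
}}

```text
time_s: 52.2
ee_pos: [0.5007, -0.0987, 0.0535]
tcp_rot: [-0.0, -0.04, 0.999, 0.0]
wrist_force: [-0.5, 0.4, -1.7]
finger_gap: 0.457
finger_force: 60.8
```

```bash
python3 - <<'E'
from h import *
st();f,P,s=wrist();D=disp(P)
m=(P[...,2]>.07)&(P[...,2]<.085)&(abs(D[...,1]+130)<30)&(D[...,0]<-82)
for x in (-90,-100,-110):
  k=m&(abs(D[...,0]-x)<2)
  if k.sum(): print(x,D[k][:,1].min(),D[k][:,1].max(),P[k][:,2].max())
E
```

```text
52.2 [ 0.5007 -0.0987  0.0535] [-0.5  0.4 -1.7] disp [ -71.3 -130.4] 0.457 q7 1.07 xdir -175.42 tilt [-0.     0.001]
-90 -150.2464799832292 -109.97699474870994 0.07743502550545711
-100 -150.1497268377662 -109.9013259702959 0.07805813927663793
```

Emit:
{"name": "servo_tool", "arguments": {
  "deltas": [
    [0,0,-5,0,0,0],
    [2,0,-9.5,0,0,0],
    [8,0.5,-9.5,0,0,0],
    [16,1,-9.5,0,0,0],
    [24,2,-9.5,0,0,0],
    [32,2.5,-9.5,0,0,0],
    [40,3,-9.5,0,0,0],
    [48,4,-9.5,0,0,0],
    [56,4.5,-9.5,0,0,0],
    [60,5,-9.5,0,0,0]
  ]
}}

```text
time_s: 53.5
ee_pos: [0.5615, -0.0934, 0.0443]
tcp_rot: [0.0, -0.041, 0.999, 0.0]
wrist_force: [0.3, -0.1, -2.3]
finger_gap: 0.452
finger_force: 60.8
```

Emit:
{"name": "servo_tool", "arguments": {
  "deltas": [
    [4,0.5,0,0,0,0],
    [8,0.5,0,0,0,0],
    [12,1,0,0,0,0],
    [16,1.5,0,0,0,0],
    [20,1.5,0,0,0,0],
    [24,2,0,0,0,0],
    [28,2,0,0,0,0],
    [31,2.5,0,0,0,0],
    [31,2.5,0,0,0,0],
    [31,2.5,0,0,0,0]
  ]
}}

```text
time_s: 54.75
ee_pos: [0.5917, -0.0909, 0.0442]
tcp_rot: [-0.0, -0.041, 0.999, 0.0]
wrist_force: [-0.4, -0.1, -2.7]
finger_gap: 0.46
finger_force: 60.8
```

Emit:
{"name": "servo_tool", "arguments": {
  "deltas": [
    [0,0,0,0,0,0],
    [0,0,0,0,0,0],
    [0,0,0,0,0,0],
    [0,0,-1,0,0,0],
    [-7,-0.5,-1,0,0,0],
    [-15,-1,-1,0,0,0],
    [-20,-1.5,-1,0,0,0],
    [-20,-1.5,-1,0,0,0],
    [-20,-1.5,-1,0,0,0],
    [-20,-1.5,-1,0,0,0]
  ],
  "claw": -0.5
}}

```text
time_s: 56.0
ee_pos: [0.5721, -0.0924, 0.0434]
tcp_rot: [0.0, -0.041, 0.999, 0.0]
wrist_force: [0.4, 0.1, 1.3]
finger_gap: 0.75
finger_force: 0.0
```

Emit:
{"name": "servo_tool", "arguments": {
  "deltas": [
    [0,0,0,0,0,0],
    [0,0,0,0,0,0],
    [0,0,0,0,0,0],
    [0,0,0,0,0,0],
    [4,0.5,0,0,0,0],
    [8,0.5,0,0,0,0],
    [12,1,0,0,0,0],
    [15,1,0,0,0,0],
    [17,1.5,0,0,0,0],
    [18,1.5,0,0,0,0]
  ],
  "claw": 1
}}

```text
time_s: 57.25
ee_pos: [0.5877, -0.091, 0.0436]
tcp_rot: [-0.002, -0.041, 0.999, -0.001]
wrist_force: [-12.2, -1.3, 15.7]
finger_gap: 0.454
finger_force: 62.7
```

```bash
python3 - <<'E'
from h import *
st();f,P,s=wrist();D=disp(P);ends(P,D)
E
```

```text
57.25 [ 0.5877 -0.091   0.0436] [-12.2  -1.3  15.7] disp [  16. -130.] 0.454 q7 1.08 xdir -175.29 tilt [-0.005 -0.001]
0 x -0.4 y [-152.9 -107. ] 814
1 x -0.7 y [-62.5 -21.6] 804
```

Emit:
{"name": "servo_tool", "arguments": {
  "deltas": [
    [-2,0,0,0,0,0],
    [-2,0,0,0,0,0],
    [-2,0,0,0,0,0],
    [-2,0,0,0,0,0],
    [-2,0,15,0,0,0],
    [-2,0,50,0,0,0],
    [0,30,100,0,0,0],
    [0,70,140,0,0,0],
    [0,110,180,0,0,0],
    [0,130,210,0,0,0]
  ],
  "claw": -0.5
}}

```text
time_s: 58.55
ee_pos: [0.5898, 0.0426, 0.2568]
tcp_rot: [0.001, -0.043, 0.999, 0.0]
wrist_force: [0.9, -0.6, 0.1]
finger_gap: 0.753
finger_force: 0.0
```

Emit:
{"name": "servo_tool", "arguments": {
  "deltas": [
    [0,0,0,0,0,0],
    [0,0,0,0,0,0],
    [0,0,0,0,0,0],
    [0,0,0,0,0,0],
    [0,0,0,0,0,0],
    [0,0,0,0,0,0],
    [0,0,0,0,0,0],
    [0,0,0,0,0,0],
    [0,0,0,0,0,0],
    [0,0,0,0,0,0]
  ],
  "claw": 1
}}

```text
time_s: 59.8
ee_pos: [0.5899, 0.039, 0.2533]
tcp_rot: [-0.0, -0.041, 0.999, 0.0]
wrist_force: [-0.6, 0.2, -1.5]
finger_gap: 0.002
finger_force: 0.0
```

```bash
python3 - <<'E'
from h import *
st();f,P,s=wrist();D=disp(P);ends(P,D);save('w12',f['color'])
E
```

```text
59.8 [0.5899 0.039  0.2533] [-0.6  0.2 -1.5] disp [29.  -0.6] 0.002 q7 1.05 xdir -175.29 tilt [-0.  0.]
0 x 0.1 y [-149.7 -109.4] 81
1 x -0.2 y [-62.  -22.1] 101
2 x -0.4 y [26.5 66.9] 107
3 x -0.6 y [113.8 154.5] 111
```

View pics/w12.png

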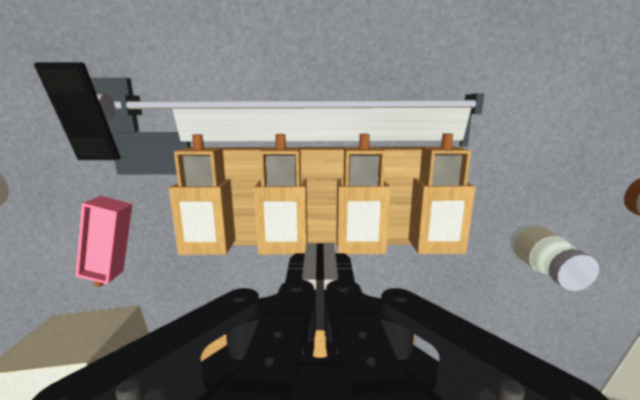

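All four trays are home with knobs out (knobs around row 142, columns 197, 280, 364 and 447), and the catch is still released. Next I press the paddle's near half.

Emit:
{"name": "servo_tool", "arguments": {
  "deltas": [
    [-10,-25,0,0,0,0],
    [-20,-60,-10,0,0,0],
    [-30,-95,-20,0,0,0],
    [-40,-130,-40,0,0,0],
    [-50,-165,-60,0,0,0],
    [-60,-200,-80,0,0,0],
    [-70,-230,-95,0,0,0],
    [-82,-250,-113,0,0,0],
    [-82,-250,-130,0,0,0],
    [-82,-250,-140,0,0,0]
  ]
}}

```text
time_s: 61.1
ee_pos: [0.5079, -0.2096, 0.1124]
tcp_rot: [-0.0, -0.042, 0.999, 0.001]
wrist_force: [0.3, 0.3, 0.5]
finger_gap: -0.001
finger_force: 0.0
```

Emit:
{"name": "servo_tool", "arguments": {
  "deltas": [
    [0,0,-10,0,0,0],
    [0,0,-20,0,0,0],
    [0,0,-30,0,0,0],
    [0,0,-37,0,0,0],
    [0,0,-42,0,0,0],
    [0,0,-47,0,0,0],
    [-1,0,-52,0,0,0],
    [-2,0,-56,0,0,0],
    [-3,0,-58,0,0,0],
    [-3,0,-60,0,0,0]
  ]
}}

```text
time_s: 62.35
ee_pos: [0.4981, -0.2119, 0.0534]
tcp_rot: [-0.007, -0.04, 0.999, -0.002]
wrist_force: [-28.1, -0.7, 44.6]
finger_gap: 0.007
finger_force: 25.2
```

Emit:
{"name": "servo_tool", "arguments": {
  "deltas": [
    [0,0,15,0,0,0],
    [0,0,40,0,0,0],
    [0,0,70,0,0,0],
    [-10,0,110,0,0,0],
    [-20,-30,150,0,0,0],
    [-40,-60,160,0,0,0],
    [-60,-90,160,0,0,0],
    [-80,-120,160,0,0,0],
    [-90,-150,160,0,0,0],
    [-100,-170,160,0,0,0]
  ]
}}

```text
time_s: 63.6
ee_pos: [0.4045, -0.3828, 0.2135]
tcp_rot: [0.001, -0.04, 0.999, -0.0]
wrist_force: [0.3, -0.0, -0.0]
finger_gap: -0.002
finger_force: 0.0
```

```bash
python3 - <<'E'
from h import *
st();Q=topv('t2',(160,130,420,290),3)
for v in range(192,224,4): print(v,Q[v,390])
E
```

```text
63.6 [ 0.4045 -0.3828  0.2135] [ 0.3 -0.  -0. ] disp [-191.  -405.4] -0.002 q7 1.84 xdir -175.38 tilt [ 0.001 -0.001]
192 [ 0.56983542 -0.21092286  0.0763183 ]
196 [ 0.55864972 -0.21206348  0.07061469]
200 [ 0.54711842 -0.21230398  0.0699931 ]
204 [ 0.5359429  -0.21407591  0.06073986]
208 [ 0.52435499 -0.21441869  0.05954689]
212 [ 0.51263961 -0.21383438  0.06357371]
216 [ 0.50114449 -0.21498309  0.05784422]
220 [ 0.48957337 -0.21669822  0.04893538]
```

View pics/t2.png

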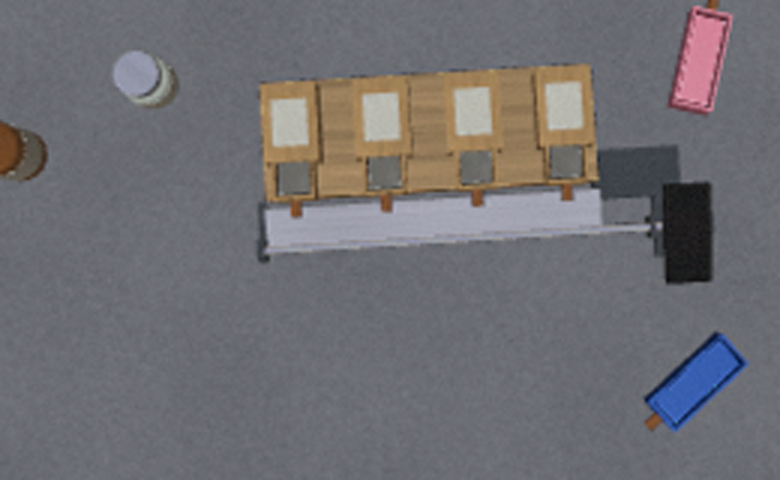

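The paddle's far half is up again at 0.076, matching the locked start. All four trays are home with knobs out, and the arm is clear.

```bash
python3 -c "
from workcell import r
print(r.hand_in())"
```

```text
the job is handed in; nothing more can be done
None
```

All four trays (three turned end for end, plus the loose one) are fully home with knobs out, the catch is locked again, and the job was handed in at about 64 s; no verdict came back.

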